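# Slide the removable liner pan into the bench catch tray without wedging it

## Task

Get the catch tray ready for the next clean-down: take the brush out of the blue tray and lay it flat on the bench, clear of both pans, then slide the loose steel liner pan along the bench, narrow end first, into the open end of the blue tray. Push it lightly and only until its sides come snug against the tray's sides: do not force it, or it wedges and nobody will get it out again. Leave the jars and the scoop where they are.

Things in the scene. Friction and masses are not known exactly. Their poses are not given: they have to be found in the camera images.
- catch_tray: blue catch tray of folded sheet, screwed to the bench by four ears; 130 mm long, walls 36 mm high, 3 mm thick; its thin floor is level with the bench, so there is no step at the mouth. Origin: centre of its underside; +x runs from its open mouth (no wall) to its narrow closed back, z up. It narrows evenly, inside, from 104 mm at the mouth (x = -65 mm) to 76 mm at the back (x = +65 mm)
- tray_mouth (a point): middle of the catch tray's open mouth, at bench level, 65 mm before the tray's origin; axes as the tray's: +x is the direction in which the liner goes in
- liner: loose steel liner pan, same taper as the tray: 135 mm long, walls 40 mm high, 3 mm thick, floor 2 mm, 0.3 to 0.6 kg; slides on the bench at 1.5 to 4 N. Origin: centre of its underside; +x runs from its open mouth to its narrow closed back. Outside 79 mm wide at the back, 108 at the mouth; inside 73 and 102. Too wide to grasp: push the inside of its back wall with fingers set down in it
- liner_back (a point): middle of the inner face of the liner's back wall (up to 40 mm high), 20 mm above the bench; axes as the liner's, +x out through the wall. The liner's sides meet the tray's when this point is 117 mm beyond the tray's mouth: resistance then rises sharply, the liner's mouth stands 18 mm out of the tray and 10 mm stay free behind it. Pushing on only jams it
- jar_bronze: amber powder jar with black lid, 58 mm across, 78 mm high, a bystander; origin at the centre of its foot
- jar_steel: white powder jar, 50 mm across, 62 mm high, a bystander; origin at the centre of its foot
- powder_scoop: steel powder scoop, 124 x 31 x 14 mm, lying on the bench, a bystander; origin at the centre of its underside, length along its y. The bench between it and the robot is free
- brush: flat powder brush, 193 mm long, 35 mm wide at the bristles, 10 mm thick; at first it lies in the catch tray with the bristles towards the tray's back and the wooden handle out of the mouth. Origin: centre of its underside; +y points along the handle, away from the bristles
- brush_grip (a point): point on the brush's wooden handle to take it by, half-way up (4.5 mm above its underside), 45 mm from its middle towards the handle's end; the handle is 16 mm wide here (along the brush's x), 9 mm thick and runs along the brush's y. At first it lies 10 to 25 mm outside the tray's mouth
- brush_tip (a point): middle of the bristles, 90 mm from the brush's middle, 5 mm above its underside

How it is judged:
By the outcome, as a careful person would: the job done as asked, in the order asked, and still so for the second after the job is handed in, with the robot touching nothing.
It also fails if it takes over 53 s, if anything falls off the work surface, if the arm or the gripper's body presses on something with over 40 N, if the wrist force passes 120 N, or if a joint passes its speed limit or range.

## Robot

A 6-joint arm with a two-finger parallel gripper is mounted at the origin on a cart in front of the work surface, level with it; the furniture and walls round the work are solid. World frame = base frame: x ahead of the robot, y to its left, z up, the work surface at z = 0. Lengths are in m, angles in rad, forces in N, time in s.
With the tool pointing down it reaches from about 0.35 to 0.975 m from the base axis. Payload 4.9 kg.
Tool frame: the origin (TCP) lies on the front face of the gripper's body, between the roots of the fingers; the fingertips stand 73 mm ahead of it and the grasp point (between the pads) lies 54 mm ahead of it (tip_extent is the distance from the TCP to the fingertips, in m); y points along the fingers, x is the direction in which the jaws open and shut, and the axes are right-handed (so a half turn about y gives the same grasp; the last joint's range is limited). The gripper opens to 85 mm and grips with 20 to 120 N. Pads are 22 mm wide; open, the fingers measure 114 mm over their backs; the gripper's body (76 mm by 85 mm) begins 54 mm behind the grasp point. The pads swing forward as they close: fully open they stand 13 mm farther back than shut.
Start: joints at [-1.332, 0.053, 1.613, -0, 1.476, -0.119], TCP at [0.219, -0.585, 0.304] pointing down, gripper open.
Joint ranges: [-3.01, 3.01], [-1.01, 2.22], [0.06, 2.58], [-1.02, 4.17], [0.09, 2.62], [-3.14, 3.14]. Speed limits (rad/s): [2.57, 2.57, 3.14, 3.14, 3.14, 3.14].

## Interface

Orientations are given as a unit quaternion [w, x, y, z].
In Python, from plant import state, grab_frame, camera_info, job_done, tip_extent gives the robot as it stands.
- The arm moves only by the tool carry_out, never from a script. Its argument "rows" is a list that holds one entry, the list of rows, each a list of 7 numbers: the turn, a rotation vector about the world's x, y, z as a fraction of full scale, then the shift along the world's x, y, z as a fraction of full scale, then the finger opening in mm, from 0 to 85.4. A call has 1 to 5 rows; each row shifts and turns the commanded pose from where the row before left it; what a row does not reach is not made up. Full scale, the value 1, is 40 mm for a shift and 4 degrees for a turn. A row lasts 1/10 s, in which the tool goes at most 50 mm and 8.59 degrees, less where a joint would pass 70% of its speed; a pose out of reach is approached as far as the arm can. A call with a number of a shift or a turn outside -1 to 1 is refused whole. A call with a gripper value outside its range is refused whole. The fingers move at their own pace and stop on an object; the grip force is fixed at half the most. Time passes only in rows, so rows that do not move let the fingers close. It gives the time, the measured TCP pose, the force and the opening at its end, in the units of the state.
- state(): the state, without advancing time (a new reading comes with each control period).
- grab_frame(name): name is "scene" or "top" or "wrist"; returns the picture (420x560x3 uint8, blue, green, red); there is no depth.
- camera_info(name): a dict with "intrinsics" (3x3 intrinsics, pixels), "xyz" and "rotation" of the camera in the world; the wrist camera has in their place "tool_from_camera" (4x4, takes a point from camera to tool coordinates, whose origin is the TCP and whose axes are the tool frame's). Camera axes: x right, y down, z forward; pixel columns grow to the right and rows downward; lengths in m; the calibration is good to about 2 mm. A picture is of the moment at which its call begins: read the wrist's pose just before it. camera_info takes no time and is no camera call.
- job_done(): hands the job in, once; it reports no verdict.
The state is a dict: "time": time; "joint_pos": joint angles; "joint_vel": joint speeds; "joint_efforts": joint torques, N m; "tool_pos": TCP position; "tool_rot": TCP orientation; "contact_force": force on the tool from outside, world axes, zero at the start; "ft_torque": the same for the moment, N m; "gripper_width": opening from 0.0 (shut) to 1.0 (fully open).
Only numpy, scipy, OpenCV 4.12 (cv2) and the standard library are available. Lean on these libraries where they do the work, as an engineer would, in place of code of your own. Each camera call takes 0.05 s, during which the arm holds its last target.

## Working session

There is one attempt and no reset: what is moved stays moved. The work goes in short steps, Python scripts to look and compute and a tool call to move; the robot and the scene stay as the last step left them, time stands still between calls to the robot, and variables do not carry over. Pictures are saved under pics/ and viewed, and the job is handed in when it is done.

Besides the shell and the picture viewer there is one more tool, called after "Request:" by a JSON object that holds its "fn" and its "kwargs". carry_out: Moves the arm, as the interface text tells. Shift numbers are shares of 40 mm and turn numbers shares of 4 degrees, none past 1 either way. Its arguments: {"type":"object","properties":{"rows":{"type":"array"}},"required":["rows"]}

```bash
ls; mkdir -p pics
python3 - <<'E'
from plant import *
import cv2,numpy as np
s=state();print(s)
print(tip_extent)
for n in ("scene","top","wrist"):
    cv2.imwrite(f"pics/{n}0.png",grab_frame(n)); print(n,camera_info(n))
E
```

```text
pics
{'time': 0.0, 'joint_pos': array([-1.33202144e+00,  5.33820316e-02,  1.61430161e+00, -1.81986336e-05,
        1.47600593e+00, -1.19008587e-01]), 'joint_vel': array([ 0.0005416 ,  0.00062302, -0.00012171,  0.00113996, -0.00031391,
        0.00016091]), 'joint_efforts': array([-4.12561149e-04, -3.93679440e+01, -3.70180678e+01, -1.00009011e-04,
        6.90198125e-03,  1.03776367e-05]), 'tool_pos': array([ 0.21875243, -0.58495793,  0.30264271]), 'tool_rot': array([ 0.58147746, -0.58050321,  0.40360938, -0.40249156]), 'contact_force': array([-0.13205707, -0.42878247, -0.70591565]), 'ft_torque': array([-0.01440967,  0.02207871,  0.00453195]), 'gripper_width': 0.9975814195938569}
0.0726
scene {'intrinsics': array([[447.08538126,   0.        , 281.38198377],
       [  0.        , 447.08538126, 213.97477795],
       [  0.        ,   0.        ,   1.        ]]), 'xyz': array([0.18069783, 0.74551567, 0.67887171]), 'rotation': array([ 0.12670992, -0.25993062,  0.85318561, -0.43411402])}
top {'intrinsics': array([[477.56439373,   0.        , 278.80674694],
       [  0.        , 477.56439373, 211.02151943],
       [  0.        ,   0.        ,   1.        ]]), 'xyz': array([0.51813452, 0.02621126, 1.10375964]), 'rotation': array([ 0.0478674 , -0.69530275,  0.71669988, -0.02457806])}
wrist {'intrinsics': array([[371.40648902,   0.        , 277.70006537],
       [  0.        , 371.40648902, 201.64051031],
       [  0.        ,   0.        ,   1.        ]]), 'tool_from_camera': array([[ 9.99999958e-01,  2.20678228e-04,  1.89649302e-04,
        -5.28632514e-04],
       [-1.12643273e-04, -3.07353182e-01,  9.51595507e-01,
        -6.87477682e-02],
       [ 2.68285727e-04, -9.51595488e-01, -3.07353144e-01,
         7.79593880e-02],
       [ 0.00000000e+00,  0.00000000e+00,  0.00000000e+00,
         1.00000000e+00]])}
```

View pics/top0.png

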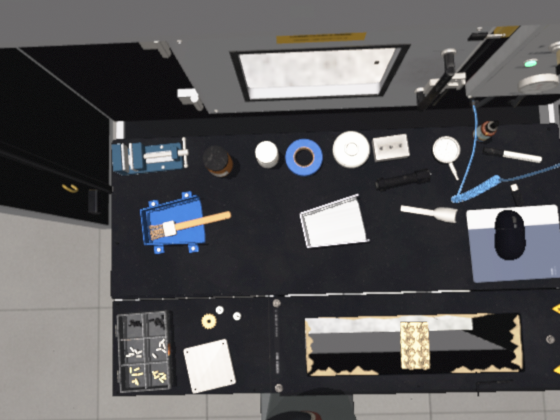

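View pics/scene0.png

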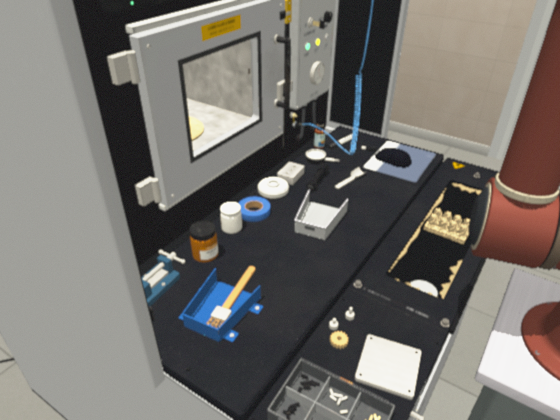

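```bash
cat > h.py <<'E'
import numpy as np,cv2
from plant import *
from scipy.spatial.transform import Rotation as R
def cam(n):
    c=camera_info(n);q=c['rotation']
    return c['intrinsics'],c['xyz'],R.from_quat([q[1],q[2],q[3],q[0]]).as_matrix()
def ray(n,uv,z=0.):
    K,p,M=cam(n);d=(np.c_[np.atleast_2d(uv).astype(float),np.ones(len(np.atleast_2d(uv)))])@np.linalg.inv(K).T@M.T
    return p+d*((z-p[2])/d[:,2])[:,None]
def proj(n,P):
    K,p,M=cam(n);c=(np.atleast_2d(P)-p)@M@K.T
    return c[:,:2]/c[:,2:]
def st():
    s=state();q=s['tool_rot'];print('t',round(s['time'],2),'p',s['tool_pos'].round(4),'F',s['contact_force'].round(1),'g',round(float(s['gripper_width']),3));M=R.from_quat([q[1],q[2],q[3],q[0]]).as_matrix();print('X',M[:,0].round(4),'Y',M[:,1].round(4),'Z',M[:,2].round(4));return s,M
E
python3 - <<'E'
from h import *
st()
for n in ['scene','top']:
    print(proj(n,[[.5,0,0],[.5,.2,0]]), cam(n)[2].round(3))
a=cv2.imread('pics/top0.png')
c=cv2.resize(a[180:265,120:385],None,fx=3,fy=3,interpolation=cv2.INTER_CUBIC);cv2.imwrite('pics/t0c.png',c)
a=cv2.imread('pics/scene0.png')
c=cv2.resize(a[180:350,165:365],None,fx=3.5,fy=3.5,interpolation=cv2.INTER_CUBIC);cv2.imwrite('pics/s0c.png',c)
E
```

```text
t 0.15 p [ 0.2188 -0.5851  0.3029] F [ 0.7 -0.3 -0. ] g 1.0
X [ 0.3502 -0.9367 -0.0016] Y [-4.0e-04  1.6e-03 -1.0e+00] Z [9.367e-01 3.502e-01 2.000e-04]
[[341.4046351  247.04119833]
 [295.9382952  299.8666413 ]] [[-0.833 -0.334  0.442]
 [-0.554  0.488 -0.675]
 [ 0.009 -0.807 -0.591]]
[[307.03702975 267.53963156]
 [220.20811091 269.98540178]] [[-0.029 -0.994  0.103]
 [-0.999  0.032  0.031]
 [-0.034 -0.102 -0.994]]
```

View pics/t0c.png

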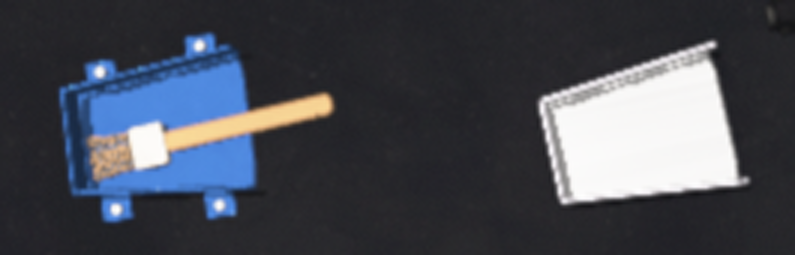

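View pics/s0c.png

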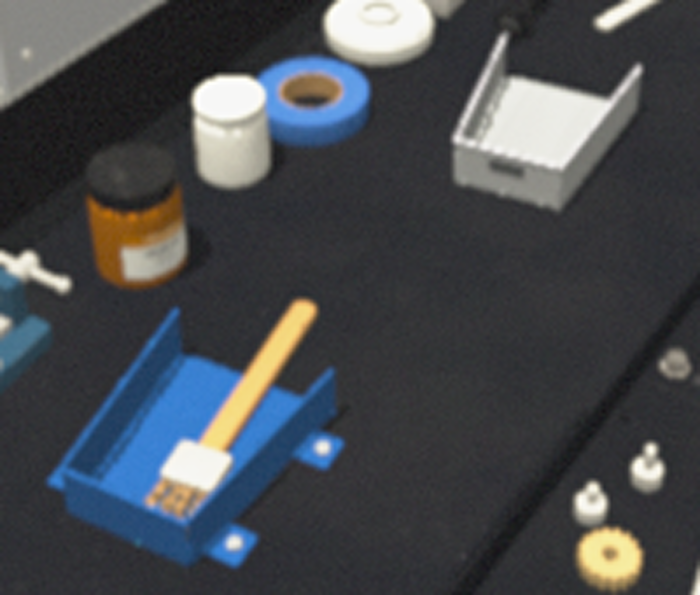

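Run:
```python
from h import *
f=lambda l:np.array(l)/3.+[120,180]-0.33
t=ray('top',f([[237,46],[60,91],[73,195],[262,191]]),.036)
print('tray tops',t.round(3)); 
b=ray('top',f([[238,58],[256,187]]),0);print('mouth floor',b.round(3))
h=ray('top',f([[325,104],[165,142]]),.005);print('handle',h.round(3))
l=ray('top',f([[715,44],[540,100],[563,203],[748,182]]),.04);print('liner',l.round(3))
def ln(q):return [np.linalg.norm(q[i]-q[(i+1)%4]).round(3) for i in range(4)]
print(ln(t),ln(l))
print(ray('top',f([[99,72],[199,45],[116,209],[219,206]]),.003).round(3))
```

```text
tray tops [[0.671 0.241 0.036]
 [0.641 0.376 0.036]
 [0.562 0.366 0.036]
 [0.561 0.223 0.036]]
mouth floor [[0.667 0.247 0.   ]
 [0.565 0.234 0.   ]]
handle [[0.628 0.179 0.005]
 [0.602 0.304 0.005]]
liner [[ 0.66  -0.118  0.04 ]
 [ 0.622  0.013  0.04 ]
 [ 0.545 -0.001  0.04 ]
 [ 0.557 -0.138  0.04 ]]
[np.float64(0.139), np.float64(0.08), np.float64(0.143), np.float64(0.111)] [np.float64(0.137), np.float64(0.078), np.float64(0.137), np.float64(0.105)]
[[0.659 0.356 0.003]
 [0.677 0.277 0.003]
 [0.552 0.343 0.003]
 [0.552 0.263 0.003]]
```

Request:
{"fn": "carry_out", "kwargs": {"rows": [[[0, 0, 0.88, 0.44, 0.88, 0, 45], [0, 0, 0.88, 0.44, 0.88, 0, 45], [0, 0, 0.88, 0.44, 0.88, 0, 45], [0, 0, 0.88, 0.44, 0.88, 0, 45], [0, 0, 0.88, 0.44, 0.88, 0, 45]]]}}

```text
time: 0.65
tool_pos: [0.3072, -0.4078, 0.3035]
tool_rot: [0.636, -0.636, 0.309, -0.309]
contact_force: [0.6, -0.0, -0.1]
gripper_width: 0.524
```

Request:
{"fn": "carry_out", "kwargs": {"rows": [[[0, 0, 0.88, 0.44, 0.88, 0, 45], [0, 0, 0.88, 0.44, 0.88, 0, 45], [0, 0, 0.88, 0.44, 0.88, 0, 45], [0, 0, 0.88, 0.44, 0.88, 0, 45], [0, 0, 0.88, 0.44, 0.88, 0, 45]]]}}

```text
time: 1.15
tool_pos: [0.3952, -0.2318, 0.3037]
tool_rot: [0.676, -0.676, 0.208, -0.208]
contact_force: [-0.1, -0.2, 0.8]
gripper_width: 0.528
```

Request:
{"fn": "carry_out", "kwargs": {"rows": [[[0, 0, 0.88, 0.44, 0.88, 0, 45], [0, 0, 0.88, 0.44, 0.88, 0, 45], [0, 0, 0.88, 0.44, 0.88, 0, 45], [0, 0, 0.88, 0.44, 0.88, 0, 45], [0, 0, 0.88, 0.44, 0.88, 0, 45]]]}}

```text
time: 1.65
tool_pos: [0.4832, -0.0557, 0.3037]
tool_rot: [-0.7, 0.7, -0.102, 0.102]
contact_force: [1.1, -0.1, 0.6]
gripper_width: 0.529
```

Request:
{"fn": "carry_out", "kwargs": {"rows": [[[0, 0, 0.88, 0.44, 0.88, 0, 45], [0, 0, 0.88, 0.44, 0.88, 0, 45], [0, 0, 0.88, 0.44, 0.88, 0, 45], [0, 0, 0.88, 0.44, 0.88, 0, 45], [0, 0, 0.88, 0.44, 0.88, 0, 45]]]}}

```text
time: 2.15
tool_pos: [0.5712, 0.1203, 0.3035]
tool_rot: [-0.707, 0.707, 0.006, -0.007]
contact_force: [0.7, -1.0, -0.1]
gripper_width: 0.528
```

Request:
{"fn": "carry_out", "kwargs": {"rows": [[[0, 0, 0.88, 0.4, 0.88, 0, 45], [0, 0, 0.88, 0.4, 0.88, 0, 45], [0, 0, 0, 0, 0, 0, 45], [0, 0, 0, 0, 0, 0, 45]]]}}

```text
time: 2.55
tool_pos: [0.6027, 0.1896, 0.3031]
tool_rot: [-0.705, 0.706, 0.049, -0.05]
contact_force: [0.3, -0.7, -0.5]
gripper_width: 0.523
```

```bash
cat >> h.py <<'E'
def wray(uv,z,s,M):
    c=camera_info('wrist');T=c['tool_from_camera'];o=s['tool_pos']+M@T[:3,3]
    uv=np.atleast_2d(uv).astype(float)
    d=np.c_[uv,np.ones(len(uv))]@np.linalg.inv(c['intrinsics']).T@(M@T[:3,:3]).T
    return o+d*((z-o[2])/d[:,2])[:,None]
E
python3 - <<'E'
from h import *
import pickle
s,M=st();cv2.imwrite('pics/w1.png',grab_frame('wrist'));pickle.dump((s,M),open('w1.pkl','wb'))
E
```

```text
t 2.55 p [0.6027 0.1896 0.3031] F [ 0.3 -0.7 -0.5] g 0.523
X [ 0.9903  0.1392 -0.0016] Y [-1.5e-03 -7.0e-04 -1.0e+00] Z [-1.392e-01  9.903e-01 -5.000e-04]
```

View pics/w1.png

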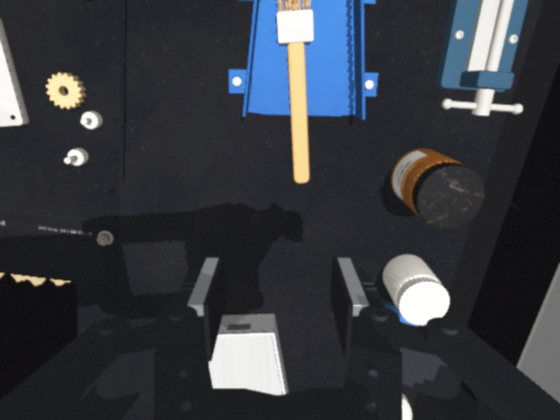

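Run:
```python
from h import *
import pickle
s,M=pickle.load(open('w1.pkl','rb'))
a=cv2.imread('pics/w1.png');hs=cv2.cvtColor(a,cv2.COLOR_BGR2HSV)
m=cv2.inRange(hs,(8,80,120),(25,255,255));m[:46]=0;m[:, :270]=0;m[:,330:]=0;m[190:]=0
ys,xs=np.nonzero(m);P=wray(np.c_[xs,ys],.006,s,M)[:,:2]
c=P.mean(0);u=np.linalg.svd(P-c,full_matrices=False)[2][0];u*=-np.sign(u[1])
t=(P-c)@u;end=c+u*t.max();print('handle dir',u,'end',end,'grip',end-u*.0515,'width',np.ptp((P-c)@[-u[1],u[0]]))
print('mouth floor',wray([[247,115],[353,117]],0,s,M).round(4))
print('wallend',wray([[244,117],[364,121]],.036,s,M).round(4))
b=cv2.inRange(hs,(100,120,60),(125,255,255))
c=cv2.resize(a[0:200,220:390],None,fx=3,fy=3,interpolation=cv2.INTER_CUBIC);cv2.imwrite('pics/w1c.png',c)
c=cv2.resize(a[300:410,190:300],None,fx=5,fy=5,interpolation=cv2.INTER_CUBIC);cv2.imwrite('pics/w1d.png',c)
print(ray('top',[[200,297],[200,292]]))
```

```text
handle dir [ 0.20281713 -0.97921663] end [0.62826279 0.17358283] grip [0.61781771 0.22401249] width 0.016641037917676575
mouth floor [[0.565  0.2326 0.    ]
 [0.668  0.2452 0.    ]]
wallend [[0.5651 0.2339 0.036 ]
 [0.6709 0.2453 0.036 ]]
[[0.43974269 0.24757698 0.        ]
 [0.4510837  0.24744503 0.        ]]
```

View pics/w1c.png

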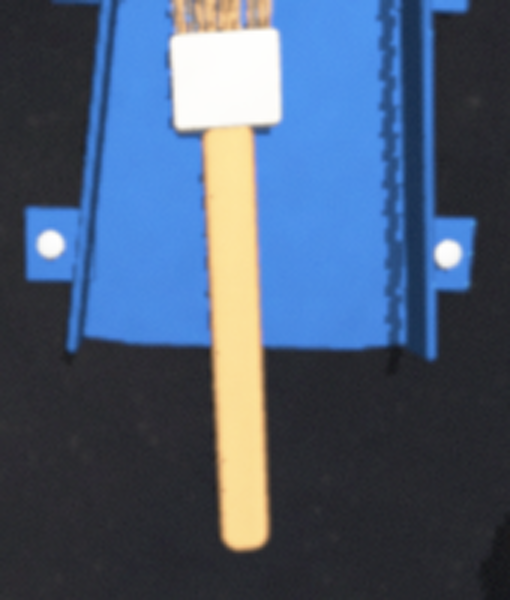

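Request:
{"fn": "carry_out", "kwargs": {"rows": [[[0, 0, 0.92, 0.4, 0.78, 0, 45], [0, 0, 0, 0, 0, -0.9, 45], [0, 0, 0, 0, 0, -1, 45], [0, 0, 0, 0, 0, -1, 45], [0, 0, 0, 0, 0, -1, 45]]]}}

```text
time: 3.1
tool_pos: [0.6186, 0.2187, 0.1468]
tool_rot: [-0.703, 0.704, 0.071, -0.071]
contact_force: [-0.6, -0.3, 0.4]
gripper_width: 0.531
```

Request:
{"fn": "carry_out", "kwargs": {"rows": [[[0, 0, 0, 0, 0, -0.8, 45], [0, 0, 0, 0, 0, -0.4, 45], [0, 0, 0, 0, 0, -0.2, 45], [0, 0, 0, 0, 0, 0, 45]]]}}

```text
time: 3.5
tool_pos: [0.6189, 0.2196, 0.0919]
tool_rot: [-0.703, 0.704, 0.071, -0.071]
contact_force: [0.2, 0.9, 0.3]
gripper_width: 0.525
```

Request:
{"fn": "carry_out", "kwargs": {"rows": [[[0, 0, 0, 0, 0, -0.3, 40], [0, 0, 0, 0, 0, -0.1, 30], [0, 0, 0, 0, 0, 0, 25], [0, 0, 0, 0, 0, 0, 25]]]}}

```text
time: 3.9
tool_pos: [0.6191, 0.2203, 0.0763]
tool_rot: [0.704, -0.703, -0.072, 0.071]
contact_force: [0.6, -0.4, -0.5]
gripper_width: 0.293
```

Run:
```python
from h import *
st();cv2.imwrite('pics/w2.png',grab_frame('wrist'))
```

```text
t 3.9 p [0.6191 0.2203 0.0763] F [ 0.6 -0.4 -0.5] g 0.293
X [9.795e-01 2.015e-01 6.000e-04] Y [ 6.e-04  2.e-04 -1.e+00] Z [-0.2015  0.9795  0.    ]
```

View pics/w2.png

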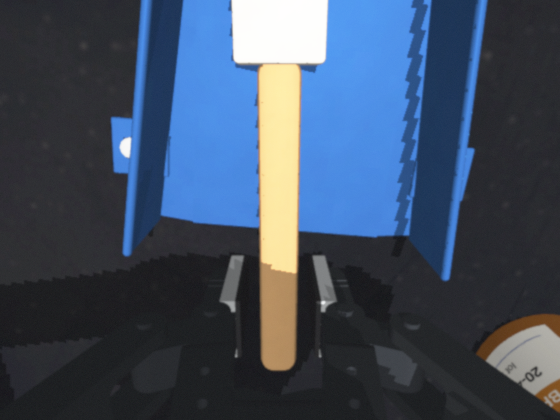

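Request:
{"fn": "carry_out", "kwargs": {"rows": [[[0, 0, 0, 0, 0, -0.05, 5], [0, 0, 0, 0, 0, 0, 5], [0, 0, 0, 0, 0, 0, 5], [0, 0, 0, 0, 0, 0, 5]]]}}

```text
time: 4.35
tool_pos: [0.6198, 0.2205, 0.0756]
tool_rot: [0.704, -0.703, -0.072, 0.071]
contact_force: [-0.8, -0.6, 5.4]
gripper_width: 0.164
```

Request:
{"fn": "carry_out", "kwargs": {"rows": [[[0, 0, 0, 0, 0, 0.3, 5], [0, 0, 0, 0, 0, 0.7, 5], [0, 0, 0, 0, 0, 1, 5], [0, 0, 0, 0, 0, 0, 5]]]}}

```text
time: 4.75
tool_pos: [0.6225, 0.2211, 0.1619]
tool_rot: [0.704, -0.703, -0.076, 0.067]
contact_force: [0.6, 0.2, 1.5]
gripper_width: 0.164
```

Run:
```python
from h import *
st();cv2.imwrite('pics/w3.png',grab_frame('wrist'))
```

```text
t 4.75 p [0.6225 0.2211 0.1619] F [0.6 0.2 1.5] g 0.164
X [0.9794 0.2015 0.0126] Y [ 0.0123  0.0029 -0.9999] Z [-2.015e-01  9.795e-01  3.000e-04]
```

View pics/w3.png

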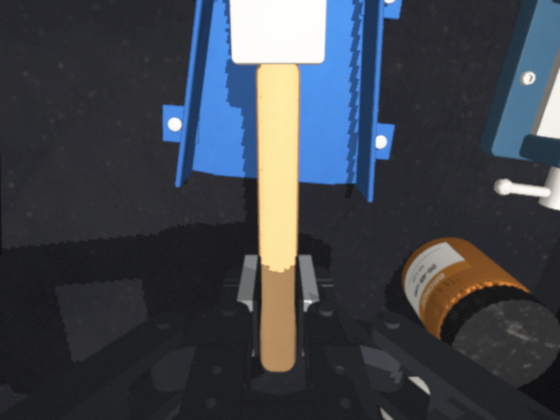

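Request:
{"fn": "carry_out", "kwargs": {"rows": [[[0, 0, 0, -0.8, -0.8, 0, 5], [0, 0, 0, -0.8, -0.8, 0, 5], [0, 0, 0, -0.8, -0.8, 0, 5], [0, 0, 0, -0.8, -0.8, 0, 5], [0, 0, 0, 0, 0, 0, 5]]]}}

```text
time: 5.3
tool_pos: [0.4856, 0.0899, 0.1506]
tool_rot: [-0.703, 0.704, 0.068, -0.073]
contact_force: [1.0, 0.4, 0.0]
gripper_width: 0.159
```

Run:
```python
from h import *
st();cv2.imwrite('pics/s4.png',grab_frame('scene'))
```

```text
t 5.3 p [0.4856 0.0899 0.1506] F [1.  0.4 0. ] g 0.159
X [ 0.98    0.1988 -0.0075] Y [-0.0074 -0.0011 -1.    ] Z [-1.988e-01  9.800e-01  4.000e-04]
```

View pics/s4.png

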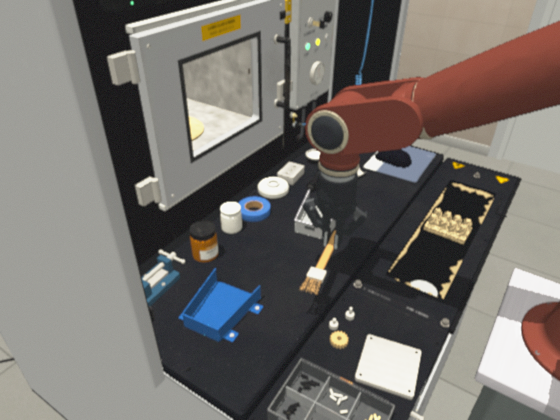

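Request:
{"fn": "carry_out", "kwargs": {"rows": [[[0, 0, 0, 0, 0, 0, 5], [0, 0, 0, 0, 0, -0.6, 5], [0, 0, 0, 0, 0, -0.6, 5], [0, 0, 0, 0, 0, -0.3, 5], [0, 0, 0, 0, 0, 0, 5]]]}}

```text
time: 5.85
tool_pos: [0.4901, 0.0927, 0.0919]
tool_rot: [0.704, -0.703, -0.07, 0.073]
contact_force: [0.1, 1.2, 0.5]
gripper_width: 0.162
```

Request:
{"fn": "carry_out", "kwargs": {"rows": [[[0, 0, 0, 0, 0, -0.2, 5], [0, 0, 0, 0, 0, -0.12, 5], [0, 0, 0, 0, 0, 0, 5]]]}}

```text
time: 6.15
tool_pos: [0.4909, 0.0923, 0.081]
tool_rot: [0.703, -0.703, -0.072, 0.072]
contact_force: [0.2, -0.3, 0.3]
gripper_width: 0.158
```

Request:
{"fn": "carry_out", "kwargs": {"rows": [[[0, 0, 0, 0, 0, -0.07, 5], [0, 0, 0, 0, 0, -0.03, 5], [0, 0, 0, 0, 0, 0, 5]]]}}

```text
time: 6.45
tool_pos: [0.4909, 0.0922, 0.0772]
tool_rot: [-0.703, 0.703, 0.072, -0.072]
contact_force: [0.2, 0.8, 0.7]
gripper_width: 0.159
```

Request:
{"fn": "carry_out", "kwargs": {"rows": [[[0, 0, 0, 0, 0, -0.03, 5], [0, 0, 0, 0, 0, 0, 25], [0, 0, 0, 0, 0, 0, 35], [0, 0, 0, 0, 0, 0, 40]]]}}

```text
time: 6.85
tool_pos: [0.491, 0.0922, 0.076]
tool_rot: [-0.703, 0.703, 0.072, -0.072]
contact_force: [-1.4, -0.7, 0.5]
gripper_width: 0.466
```

Request:
{"fn": "carry_out", "kwargs": {"rows": [[[0, 0, 0, 0, 0, 0.3, 40], [0, 0, 0, 0, 0, 0.8, 40], [0, 0, 0, 0, 0, 1, 40], [0, 0, 0, 0, 0, 1, 40], [0, 0, 0, 0, 0, 0, 40]]]}}

```text
time: 7.35
tool_pos: [0.4946, 0.0924, 0.2081]
tool_rot: [-0.703, 0.704, 0.077, -0.067]
contact_force: [0.8, 0.4, -0.1]
gripper_width: 0.469
```

Run:
```python
from h import *
import pickle
pickle.dump(st(),open('w5.pkl','wb'));cv2.imwrite('pics/w5.png',grab_frame('wrist'))
a=grab_frame('top');cv2.imwrite('pics/t5.png',a)
c=cv2.resize(a[170:310,120:385],None,fx=3,fy=3,interpolation=cv2.INTER_CUBIC);cv2.imwrite('pics/t5c.png',c)
```

```text
t 7.35 p [0.4946 0.0924 0.2081] F [ 0.8  0.4 -0.1] g 0.469
X [0.9794 0.2016 0.0137] Y [ 1.390e-02  6.000e-04 -9.999e-01] Z [-0.2016  0.9795 -0.0023]
```

View pics/w5.png

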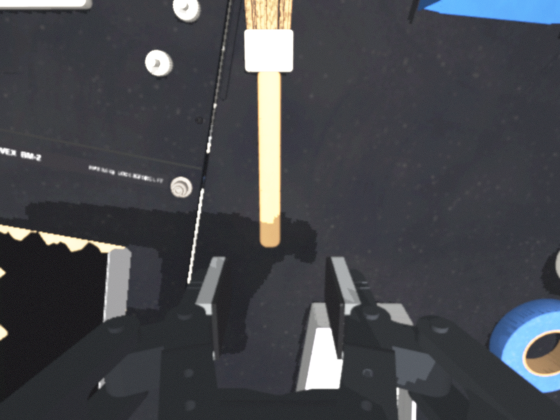

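View pics/t5c.png

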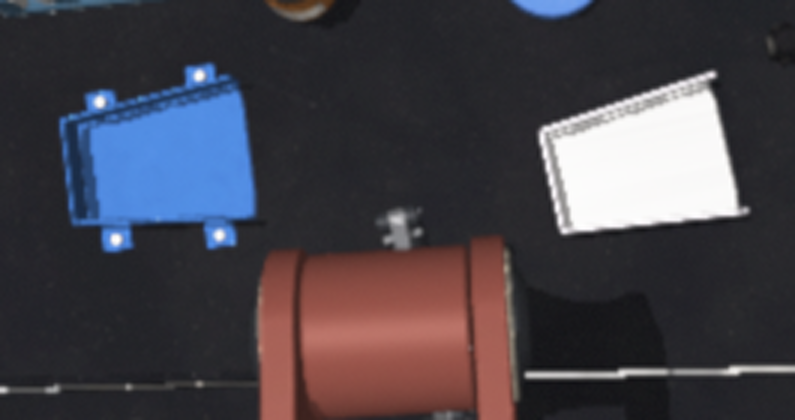

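Request:
{"fn": "carry_out", "kwargs": {"rows": [[[0, 0, 0, 0.41, -0.9, 0.3, 30], [0, 0, 0, 0.41, -0.9, 0.3, 30], [0, 0, 0, 0.41, -0.9, 0.3, 30], [0, 0, 0, 0.41, -0.9, 0.3, 30], [0, 0, 0, 0.41, -0.9, 0, 30]]]}}

```text
time: 7.95
tool_pos: [0.5734, -0.0894, 0.2483]
tool_rot: [-0.703, 0.703, 0.072, -0.071]
contact_force: [0.7, 0.6, 0.3]
gripper_width: 0.353
```

Request:
{"fn": "carry_out", "kwargs": {"rows": [[[0, 0, 0, 0.41, -0.9, 0, 30], [0, 0, 0, 0.2, -0.4, 0, 30], [0, 0, 0, 0, 0, 0, 30], [0, 0, 0, 0, 0, 0, 30]]]}}

```text
time: 8.35
tool_pos: [0.5966, -0.139, 0.2465]
tool_rot: [0.704, -0.703, -0.071, 0.072]
contact_force: [-0.3, 0.6, -0.1]
gripper_width: 0.351
```

Run:
```python
from h import *
import pickle
pickle.dump(st(),open('w6.pkl','wb'));a=grab_frame('wrist');cv2.imwrite('pics/w6.png',a)
```

```text
t 8.35 p [ 0.5966 -0.139   0.2465] F [-0.3  0.6 -0.1] g 0.351
X [ 0.9795  0.2014 -0.0022] Y [-0.0026  0.0017 -1.    ] Z [-0.2013  0.9795  0.0022]
```

View pics/w6.png

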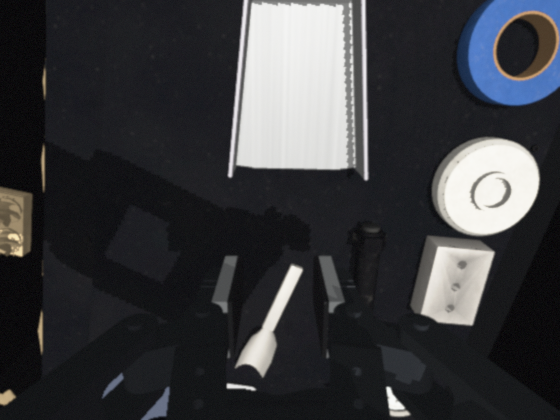

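Run:
```python
from h import *
import pickle
s,M=pickle.load(open('w6.pkl','rb'))
a=cv2.imread('pics/w6.png')
cv2.imwrite('pics/w6c.png',cv2.resize(a[0:190,220:380],None,fx=3.1,fy=3.1,interpolation=cv2.INTER_CUBIC))
```

```text
(no output)
```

View pics/w6c.png

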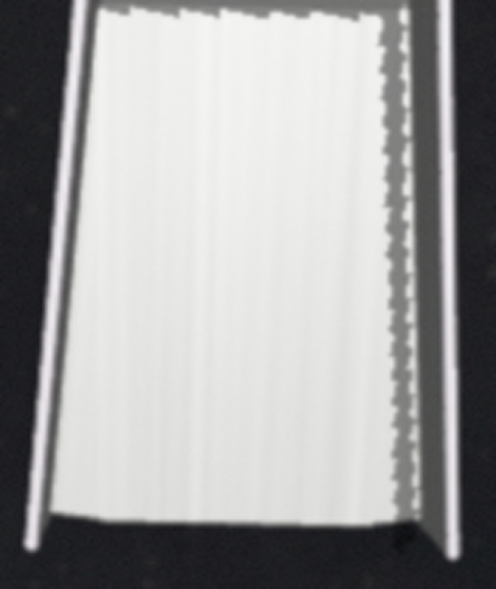

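Run:
```python
from h import *
import pickle
s,M=pickle.load(open('w6.pkl','rb'))
f=lambda l:np.array(l)/3.1+[220,0]-.3
p=wray(f([[32,547],[79,0],[453,556],[446,0]]),.04,s,M)[:,:2]
def nrm(v):return v/np.linalg.norm(v)
d1=nrm(p[1]-p[0]);d2=nrm(p[3]-p[2]);ax=nrm(d1+d2);print(np.rad2deg(np.arctan2(ax[1],ax[0])),'half taper',np.rad2deg(np.arccos(d1@d2))/2,'exp',np.rad2deg(np.arctan(14.5/135)))
mm=(p[0]+p[2])/2;print('mouth ends',p[0],p[2],'w',np.linalg.norm(p[0]-p[2]),'mid',mm,'skew',(p[0]-p[2])@ax)
print('liner_back from mouth',mm+ax*.132)
b=wray(f([[100,8],[405,12]]),.002,s,M);print('back floor edge',b,b.mean(0),np.linalg.norm(b[0]-b[1]))
# tray from w1
s,M=pickle.load(open('w1.pkl','rb'))
f=lambda l:np.array(l)/3.+[220,0]-.33
p=wray(f([[72,352],[106,0],[432,358],[430,0]]),.036,s,M)[:,:2]
d1=nrm(p[1]-p[0]);d2=nrm(p[3]-p[2]);ax=nrm(d1+d2);print('tray',np.rad2deg(np.arctan2(ax[1],ax[0])),np.rad2deg(np.arccos(d1@d2))/2,np.rad2deg(np.arctan(14/130)))
print((p[0]+p[2])/2,np.linalg.norm(p[0]-p[2]),(p[0]-p[2])@ax)
```

```text
100.55027233948408 half taper 5.92412166142751 exp 6.130488731240729
mouth ends [ 0.55747946 -0.13580656] [ 0.65943922 -0.11709628] w 0.10366227559823407 mid [ 0.60845934 -0.12645142] skew 0.0002746678085442112
liner_back from mouth [0.58429038 0.00331707]
back floor edge [[ 0.54859521 -0.00927863  0.002     ]
 [ 0.62166834  0.00484426  0.002     ]] [ 0.58513177 -0.00221719  0.002     ] 0.07442539213622619
tray 96.60259470037272 5.81919501513784 6.14662565964667
[0.6175367  0.24050679] 0.10631895524217037 -0.0009007523031817805
```

Request:
{"fn": "carry_out", "kwargs": {"rows": [[[0, 0, -0.09, -0.06, 0.98, 0, 36], [0, 0, -0.09, -0.06, 0.98, 0, 36], [0, 0, -0.09, -0.06, 0.98, -0.4, 36], [0, 0, 0, 0, 0, -1, 36], [0, 0, 0, 0, 0, -1, 36]]]}}

```text
time: 8.9
tool_pos: [0.59, -0.0192, 0.1523]
tool_rot: [-0.704, 0.704, 0.068, -0.065]
contact_force: [0.4, -0.3, -0.5]
gripper_width: 0.422
```

Request:
{"fn": "carry_out", "kwargs": {"rows": [[[0, 0, 0, 0, 0, -0.3, 36], [0, 0, 0, 0, 0, -0.2, 36], [0, 0, 0, 0, 0, 0, 36], [0, 0, 0, 0, 0, 0, 36]]]}}

```text
time: 9.3
tool_pos: [0.5913, -0.0224, 0.1341]
tool_rot: [-0.704, 0.704, 0.066, -0.064]
contact_force: [-0.6, -0.8, 0.6]
gripper_width: 0.422
```

Run:
```python
from h import *
import pickle
pickle.dump(st(),open('w7.pkl','wb'));a=grab_frame('wrist');cv2.imwrite('pics/w7.png',a)
```

```text
t 9.3 p [ 0.5913 -0.0224  0.1341] F [-0.6 -0.8  0.6] g 0.422
X [0.9831 0.1828 0.0032] Y [ 3.3e-03 -5.0e-04 -1.0e+00] Z [-0.1828  0.9831 -0.0011]
```

View pics/w7.png

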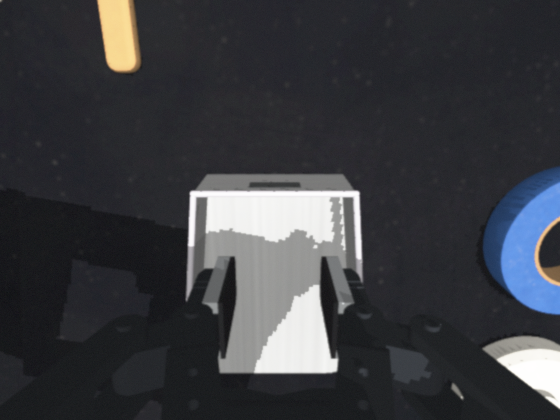

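Request:
{"fn": "carry_out", "kwargs": {"rows": [[[0, 0, 0, -0.04, 0, -0.7, 36], [0, 0, 0, 0, 0, -0.45, 36], [0, 0, 0, 0, 0, -0.2, 36], [0, 0, 0, 0, 0, 0, 36]]]}}

```text
time: 9.75
tool_pos: [0.5885, -0.0223, 0.0778]
tool_rot: [0.704, -0.704, -0.065, 0.065]
contact_force: [0.6, -0.1, -0.0]
gripper_width: 0.425
```

Run:
```python
from h import *
import pickle
pickle.dump(st(),open('w8.pkl','wb'));a=grab_frame('wrist');cv2.imwrite('pics/w8.png',a)
```

```text
t 9.75 p [ 0.5885 -0.0223  0.0778] F [ 0.6 -0.1 -0. ] g 0.425
X [ 9.832e-01  1.826e-01 -5.000e-04] Y [-5.e-04  1.e-04 -1.e+00] Z [-1.826e-01  9.832e-01  2.000e-04]
```

View pics/w8.png

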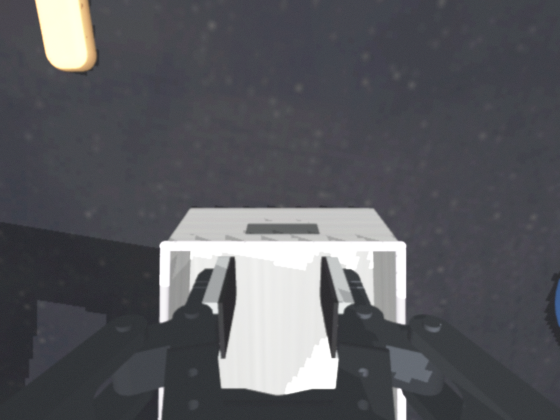

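Request:
{"fn": "carry_out", "kwargs": {"rows": [[[0, 0, 0, -0.02, 0.15, 0, 36], [0, 0, 0, -0.02, 0.15, 0, 36], [0, 0, 0, -0.01, 0.15, 0, 36], [0, 0, -0.3, 0.03, 0.24, 0, 36], [0, 0, -0.3, 0.04, 0.24, 0, 36]]]}}

```text
time: 10.3
tool_pos: [0.5899, 0.015, 0.079]
tool_rot: [-0.705, 0.706, 0.051, -0.049]
contact_force: [-0.3, -3.9, 1.7]
gripper_width: 0.42
```

Run:
```python
from h import *
import pickle
pickle.dump(st(),open('w9.pkl','wb'));a=grab_frame('wrist');cv2.imwrite('pics/w9.png',a)
```

```text
t 10.3 p [0.5899 0.015  0.079 ] F [-0.3 -3.9  1.7] g 0.42
X [0.99   0.1411 0.0015] Y [ 0.0018 -0.0018 -1.    ] Z [-0.1411  0.99   -0.002 ]
```

View pics/w9.png

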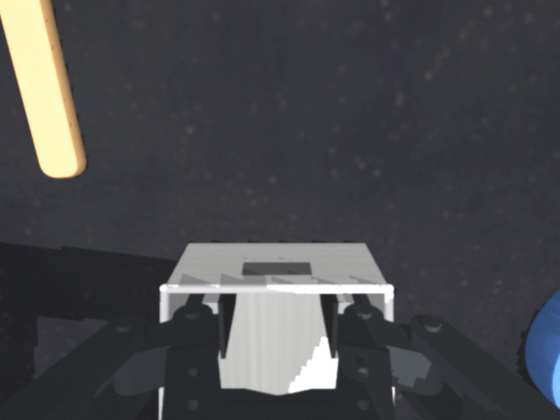

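Request:
{"fn": "carry_out", "kwargs": {"rows": [[[0, 0, -0.35, 0.05, 0.25, 0, 36], [0, 0, -0.35, 0.05, 0.25, 0, 36], [0, 0, -0.35, 0.05, 0.25, 0, 36], [0, 0, -0.35, 0.05, 0.25, 0, 36], [0, 0, -0.35, 0.05, 0.25, 0, 36]]]}}

```text
time: 10.85
tool_pos: [0.5997, 0.065, 0.0787]
tool_rot: [-0.707, 0.708, 0.007, -0.007]
contact_force: [-0.7, -3.6, 2.3]
gripper_width: 0.42
```

Run:
```python
from h import *
import pickle
pickle.dump(st(),open('w10.pkl','wb'));a=grab_frame('wrist');cv2.imwrite('pics/w10.png',a)
```

```text
t 10.85 p [0.5997 0.065  0.0787] F [-0.7 -3.6  2.3] g 0.42
X [9.998e-01 1.980e-02 9.000e-04] Y [ 0.001  -0.0015 -1.    ] Z [-0.0198  0.9998 -0.0015]
```

View pics/w10.png

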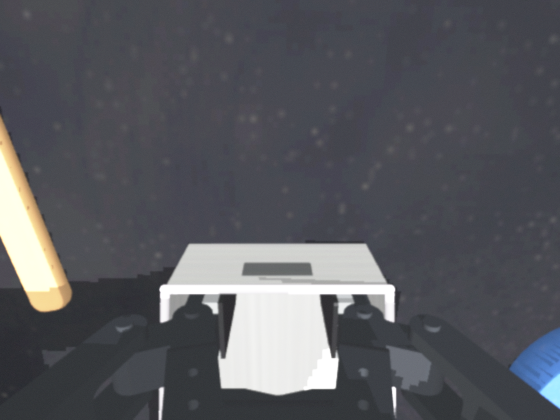

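Request:
{"fn": "carry_out", "kwargs": {"rows": [[[0, 0, 0, 0.05, 0.25, 0, 36], [0, 0, 0, 0.05, 0.25, 0, 36], [0, 0, 0, 0.05, 0.25, 0, 36], [0, 0, 0.2, 0.05, 0.25, 0, 36], [0, 0, 0.2, 0.05, 0.25, 0, 36]]]}}

```text
time: 11.4
tool_pos: [0.6094, 0.1158, 0.0779]
tool_rot: [-0.707, 0.707, 0.017, -0.017]
contact_force: [-1.2, -4.2, 1.8]
gripper_width: 0.421
```

Request:
{"fn": "carry_out", "kwargs": {"rows": [[[0, 0, 0.2, 0.05, 0.25, 0, 36], [0, 0, 0.25, 0.05, 0.25, 0, 36], [0, 0, 0.25, 0.05, 0.25, 0, 36], [0, 0, 0.2, 0.03, 0.2, 0, 36], [0, 0, 0.1, 0, 0.1, 0, 36]]]}}

```text
time: 11.9
tool_pos: [0.6166, 0.158, 0.0778]
tool_rot: [0.706, -0.706, -0.042, 0.042]
contact_force: [-0.7, -2.8, 1.0]
gripper_width: 0.418
```

Run:
```python
from h import *
import pickle
pickle.dump(st(),open('w11.pkl','wb'));a=grab_frame('wrist');cv2.imwrite('pics/w11.png',a)
a=grab_frame('top');cv2.imwrite('pics/t11.png',a)
c=cv2.resize(a[170:310,120:385],None,fx=3,fy=3,interpolation=cv2.INTER_CUBIC);cv2.imwrite('pics/t11c.png',c)
```

```text
t 11.9 p [0.6166 0.158  0.0778] F [-0.7 -2.8  1. ] g 0.418
X [9.929e-01 1.190e-01 2.000e-04] Y [ 2.e-04  1.e-04 -1.e+00] Z [-1.190e-01  9.929e-01  1.000e-04]
```

View pics/w11.png

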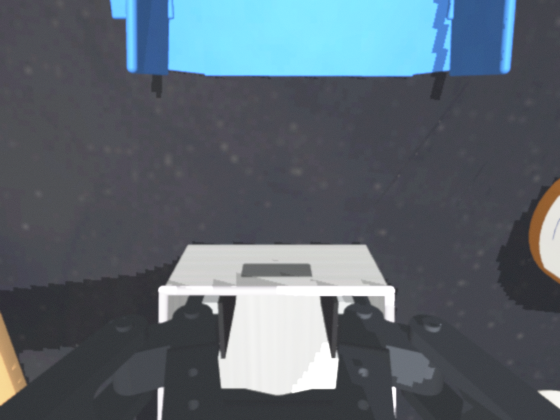

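View pics/t11c.png

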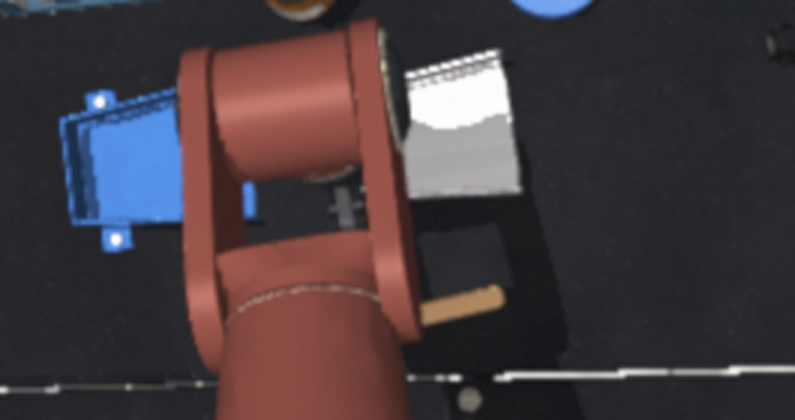

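Run:
```python
from h import *
import pickle
s,M=pickle.load(open('w11.pkl','rb'))
a=cv2.imread('pics/w11.png')
cv2.imwrite('pics/w11c.png',cv2.resize(a[0:110,100:540],None,fx=1.8,fy=1.8,interpolation=cv2.INTER_CUBIC))
def P(l,z):
    p=wray(l,z,s,M);q=(p-s['tool_pos'])@M;print(p.round(4)[:,:2].tolist(),'tool x,z',q[:,[0,2]].round(4).tolist(), 'mid',p.mean(0).round(4)[:2],q.mean(0)[[0,2]].round(4))
P([[131,73],[508,72]],.036)   # wall ends centre
P([[205,76],[415,76]],0)
P([[162,290],[392,290]],.04)  # liner back wall
print(wray([[131,0],[131,73],[511,0],[508,72]],.036,s,M))
print(((np.array([.617,.24,0])-s['tool_pos'])@M).round(4))
```

```text
[[0.565, 0.2338], [0.6702, 0.2467]] tool x,z [[-0.0422, 0.0814], [0.0638, 0.0817]] mid [0.6176 0.2403] [0.0108 0.0816]
[[0.579, 0.2352], [0.6569, 0.2445]] tool x,z [[-0.0281, 0.0811], [0.0504, 0.0812]] mid [0.618  0.2399] [0.0111 0.0811]
[[0.5764, 0.1677], [0.651, 0.1766]] tool x,z [[-0.0387, 0.0144], [0.0364, 0.0144]] mid [0.6137 0.1721] [-0.0012  0.0144]
[[0.56498102 0.25230104 0.036     ]
 [0.56495521 0.23381174 0.036     ]
 [0.66538069 0.26436752 0.036     ]
 [0.67017438 0.24671508 0.036     ]]
[0.0102 0.0778 0.0814]
```

View pics/w11c.png

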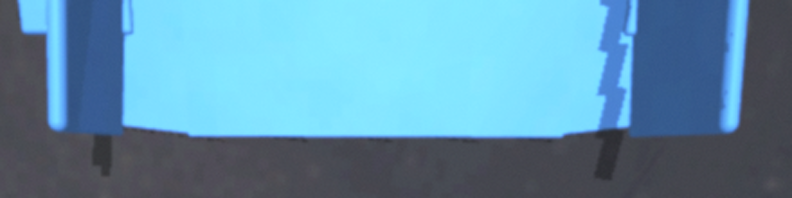

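Request:
{"fn": "carry_out", "kwargs": {"rows": [[[0, 0, 0, 0.02, 0.25, 0, 36], [0, 0, 0, 0.02, 0.25, 0, 36], [0, 0, 0, 0.02, 0.25, 0, 36], [0, 0, 0, 0.02, 0.25, 0, 36], [0, 0, 0, 0.02, 0.25, 0, 36]]]}}

```text
time: 12.5
tool_pos: [0.6202, 0.208, 0.0776]
tool_rot: [0.706, -0.706, -0.041, 0.042]
contact_force: [-0.3, -2.5, -0.9]
gripper_width: 0.419
```

Request:
{"fn": "carry_out", "kwargs": {"rows": [[[0, 0, 0, 0.02, 0.2, 0, 36], [0, 0, 0, 0, 0, 0, 36]]]}}

```text
time: 12.7
tool_pos: [0.6214, 0.2166, 0.0781]
tool_rot: [0.706, -0.705, -0.042, 0.042]
contact_force: [-0.2, -1.1, -0.9]
gripper_width: 0.422
```

Run:
```python
from h import *
import pickle
s,M=st();pickle.dump((s,M),open('w12.pkl','wb'));a=grab_frame('wrist');cv2.imwrite('pics/w12.png',a)
print(((np.array([.6178,.2402,0])-s['tool_pos'])@M).round(4))
```

```text
t 12.7 p [0.6214 0.2166 0.0781] F [-0.2 -1.1 -0.9] g 0.422
X [9.929e-01 1.186e-01 7.000e-04] Y [ 6.0e-04  1.2e-03 -1.0e+00] Z [-0.1186  0.9929  0.0012]
[-0.0008  0.0781  0.0237]
```

View pics/w12.png

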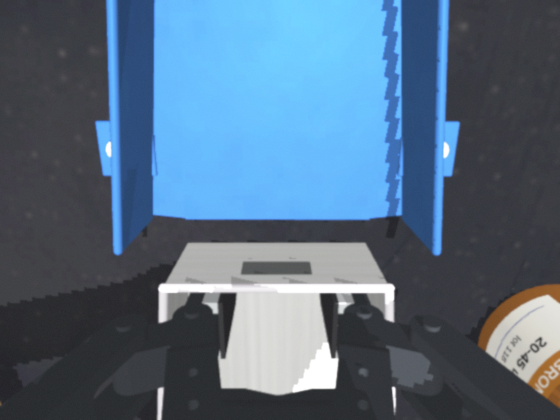

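Request:
{"fn": "carry_out", "kwargs": {"rows": [[[0, 0, 0, -0.03, 0.25, 0, 36], [0, 0, 0, -0.03, 0.25, 0, 36], [0, 0, 0, -0.03, 0.25, 0, 36], [0, 0, 0, -0.03, 0.25, 0, 36], [0, 0, 0, -0.03, 0.25, 0, 36]]]}}

```text
time: 13.25
tool_pos: [0.6153, 0.2659, 0.0781]
tool_rot: [-0.706, 0.706, 0.042, -0.041]
contact_force: [0.6, -3.7, 1.3]
gripper_width: 0.421
```

Run:
```python
from h import *
import pickle
s,M=st();a=grab_frame('wrist');cv2.imwrite('pics/w13.png',a)
print(((np.array([.6178,.2402,0])-s['tool_pos'])@M).round(4))
```

```text
t 13.25 p [0.6153 0.2659 0.0781] F [ 0.6 -3.7  1.3] g 0.421
X [9.931e-01 1.175e-01 4.000e-04] Y [ 4.e-04 -1.e-04 -1.e+00] Z [-1.175e-01  9.931e-01 -2.000e-04]
[-0.0006  0.0781 -0.0258]
```

View pics/w13.png

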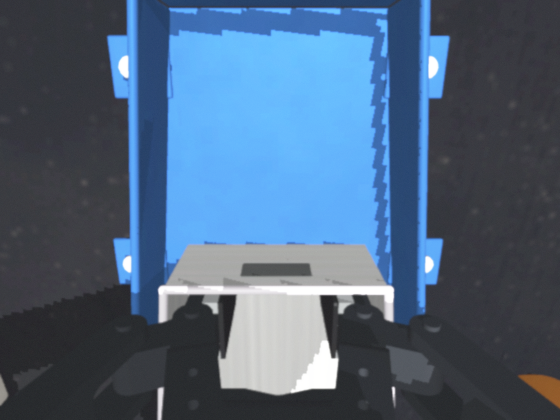

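Request:
{"fn": "carry_out", "kwargs": {"rows": [[[0, 0, 0, -0.03, 0.25, 0, 36], [0, 0, 0, -0.03, 0.25, 0, 36], [0, 0, 0, -0.03, 0.25, 0, 36], [0, 0, 0, -0.03, 0.25, 0, 36], [0, 0, 0, -0.03, 0.25, 0, 36]]]}}

```text
time: 13.8
tool_pos: [0.6092, 0.3158, 0.078]
tool_rot: [-0.706, 0.706, 0.042, -0.042]
contact_force: [0.5, -3.8, 1.8]
gripper_width: 0.423
```

Request:
{"fn": "carry_out", "kwargs": {"rows": [[[0, 0, 0, -0.02, 0.15, 0, 36], [0, 0, 0, -0.02, 0.15, 0, 36], [0, 0, 0, 0, 0, 0, 36]]]}}

```text
time: 14.1
tool_pos: [0.6073, 0.3282, 0.0778]
tool_rot: [0.706, -0.705, -0.042, 0.042]
contact_force: [0.2, 0.6, -0.4]
gripper_width: 0.418
```

Run:
```python
from h import *
import pickle
s,M=st();a=grab_frame('wrist');cv2.imwrite('pics/w14.png',a)
print(((np.array([.6178,.2402,0])-s['tool_pos'])@M).round(4))
```

```text
t 14.1 p [0.6073 0.3282 0.0778] F [ 0.2  0.6 -0.4] g 0.418
X [ 9.930e-01  1.178e-01 -1.000e-04] Y [-3.0e-04  1.4e-03 -1.0e+00] Z [-0.1178  0.993   0.0014]
[ 0.      0.0776 -0.0887]
```

View pics/w14.png

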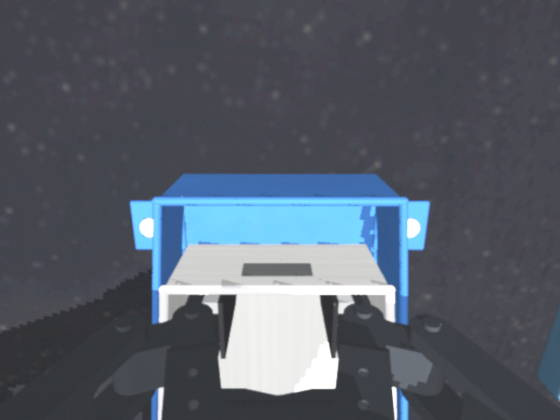

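Request:
{"fn": "carry_out", "kwargs": {"rows": [[[0, 0, 0, -0.006, 0.05, 0, 36], [0, 0, 0, -0.006, 0.05, 0, 36], [0, 0, 0, -0.006, 0.05, 0, 36], [0, 0, 0, -0.006, 0.05, 0, 36], [0, 0, 0, -0.006, 0.05, 0, 36]]]}}

```text
time: 14.65
tool_pos: [0.6063, 0.337, 0.0775]
tool_rot: [-0.706, 0.706, 0.041, -0.042]
contact_force: [1.1, -2.8, -0.7]
gripper_width: 0.423
```

Request:
{"fn": "carry_out", "kwargs": {"rows": [[[0, 0, 0, -0.004, 0.03, 0, 36], [0, 0, 0, 0, 0, 0, 36]]]}}

```text
time: 14.85
tool_pos: [0.6062, 0.3384, 0.0778]
tool_rot: [0.706, -0.706, -0.042, 0.042]
contact_force: [-0.0, -1.1, -0.7]
gripper_width: 0.421
```

Run:
```python
from h import *
import pickle
s,M=st();pickle.dump((s,M),open('w15.pkl','wb'));a=grab_frame('wrist');cv2.imwrite('pics/w15.png',a)
print(((np.array([.6178,.2402,0])-s['tool_pos'])@M).round(4))
cv2.imwrite('pics/w15c.png',cv2.resize(a[200:330,130:430],None,fx=2.6,fy=2.6,interpolation=cv2.INTER_CUBIC))
```

```text
t 14.85 p [0.6062 0.3384 0.0778] F [-0.  -1.1 -0.7] g 0.421
X [ 9.931e-01  1.175e-01 -2.000e-04] Y [-2.e-04  2.e-04 -1.e+00] Z [-1.175e-01  9.931e-01  2.000e-04]
[ 0.      0.0778 -0.0989]
```

View pics/w15c.png

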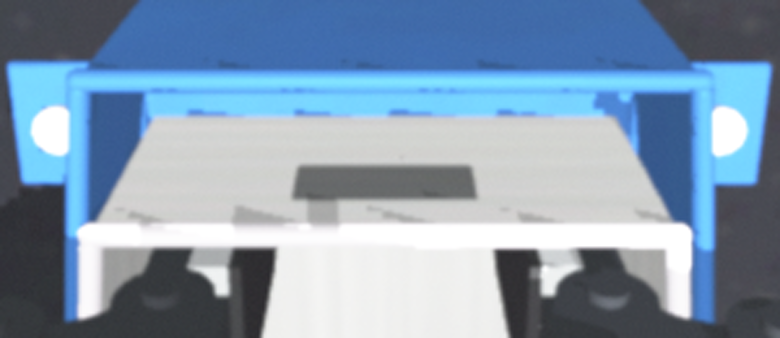

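Request:
{"fn": "carry_out", "kwargs": {"rows": [[[0, 0, 0, -0.003, 0.025, 0, 36], [0, 0, 0, -0.003, 0.025, 0, 36], [0, 0, 0, -0.003, 0.025, 0, 36]]]}}

```text
time: 15.2
tool_pos: [0.6061, 0.3411, 0.0779]
tool_rot: [-0.706, 0.706, 0.042, -0.041]
contact_force: [0.0, -2.2, -1.8]
gripper_width: 0.422
```

Request:
{"fn": "carry_out", "kwargs": {"rows": [[[0, 0, 0, -0.003, 0.025, 0, 36]]]}}

```text
time: 15.3
tool_pos: [0.6061, 0.3422, 0.078]
tool_rot: [-0.706, 0.706, 0.042, -0.041]
contact_force: [2.0, -2.3, -2.1]
gripper_width: 0.419
```

Request:
{"fn": "carry_out", "kwargs": {"rows": [[[0, 0, 0, -0.003, 0.02, 0, 36]]]}}

```text
time: 15.4
tool_pos: [0.606, 0.343, 0.078]
tool_rot: [-0.706, 0.706, 0.042, -0.041]
contact_force: [2.6, -2.9, -0.5]
gripper_width: 0.421
```

Run:
```python
from h import *
import pickle
s,M=st();pickle.dump((s,M),open('w16.pkl','wb'));a=grab_frame('wrist');cv2.imwrite('pics/w16.png',a)
print(((np.array([.6178,.2402,0])-s['tool_pos'])@M).round(4))
cv2.imwrite('pics/w16c.png',cv2.resize(a[200:330,130:430],None,fx=2.6,fy=2.6,interpolation=cv2.INTER_CUBIC))
```

```text
t 15.4 p [0.606 0.343 0.078] F [ 2.6 -2.9 -0.5] g 0.421
X [9.931e-01 1.174e-01 6.000e-04] Y [ 6.e-04 -1.e-04 -1.e+00] Z [-1.174e-01  9.931e-01 -2.000e-04]
[-0.0004  0.078  -0.1034]
```

View pics/w16c.png

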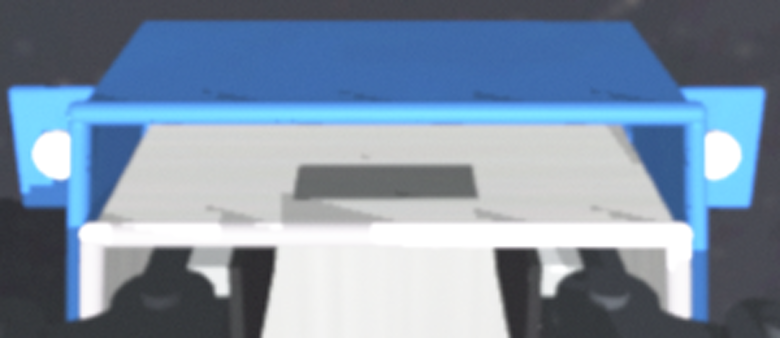

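Run:
```python
from h import *
import pickle
s,M=pickle.load(open('w16.pkl','rb'))
f=lambda l:np.array(l)/2.6+[130,200]-.3
def Q(l,z): return ((wray(f(l),z,s,M)-s['tool_pos'])@M)[:,[0,2]].round(4).tolist()
print('tray back inner',Q([[390,125]],.036),'outer',Q([[390,101]],.036))
print('liner outer',Q([[390,223]],.04),'inner',Q([[390,247]],.04))
print('liner side outer at back',Q([[78,230],[692,230]],.04),'tray inner side same row',Q([[88,225],[692,225]],.036))
```

```text
tray back inner [[-0.0003, 0.0275]] outer [[-0.0003, 0.0308]]
liner outer [[-0.0003, 0.0159]] inner [[-0.0003, 0.0125]]
liner side outer at back [[-0.0395, 0.015], [0.0377, 0.0149]] tray inner side same row [[-0.0396, 0.0133], [0.039, 0.0133]]
```

Request:
{"fn": "carry_out", "kwargs": {"rows": [[[0, 0, 0, 0.01, 0.015, 0, 36], [0, 0, 0, 0.005, 0.01, 0, 36]]]}}

```text
time: 15.65
tool_pos: [0.6062, 0.344, 0.0781]
tool_rot: [-0.706, 0.706, 0.041, -0.042]
contact_force: [-1.7, -2.6, 0.6]
gripper_width: 0.418
```

Request:
{"fn": "carry_out", "kwargs": {"rows": [[[0, 0, 0, 0, 0.012, 0, 36]]]}}

```text
time: 15.75
tool_pos: [0.6062, 0.3443, 0.0781]
tool_rot: [-0.706, 0.706, 0.041, -0.042]
contact_force: [-0.8, -5.4, 2.2]
gripper_width: 0.423
```

Request:
{"fn": "carry_out", "kwargs": {"rows": [[[0, 0, 0, 0, 0.012, 0, 36]]]}}

```text
time: 15.85
tool_pos: [0.6062, 0.3445, 0.0781]
tool_rot: [-0.705, 0.706, 0.041, -0.042]
contact_force: [-2.7, -5.0, 3.1]
gripper_width: 0.425
```

Request:
{"fn": "carry_out", "kwargs": {"rows": [[[0, 0, 0, 0, 0, 0, 36]]]}}

```text
time: 15.95
tool_pos: [0.6062, 0.3446, 0.0781]
tool_rot: [-0.706, 0.706, 0.041, -0.042]
contact_force: [-1.9, -4.6, 2.4]
gripper_width: 0.417
```

Request:
{"fn": "carry_out", "kwargs": {"rows": [[[0, 0, 0, 0, 0.01, 0, 36]]]}}

```text
time: 16.05
tool_pos: [0.6061, 0.3448, 0.0781]
tool_rot: [-0.705, 0.706, 0.041, -0.042]
contact_force: [-1.4, -5.7, 2.9]
gripper_width: 0.421
```

Run:
```python
from h import *
import pickle
s,M=st();pickle.dump((s,M),open('w17.pkl','wb'));a=grab_frame('wrist');cv2.imwrite('pics/w17.png',a)
print(((np.array([.6178,.2402,0])-s['tool_pos'])@M).round(4))
cv2.imwrite('pics/w17c.png',cv2.resize(a[200:330,130:430],None,fx=2.6,fy=2.6,interpolation=cv2.INTER_CUBIC))
```

```text
t 16.05 p [0.6061 0.3448 0.0781] F [-1.4 -5.7  2.9] g 0.421
X [ 0.9931  0.1173 -0.0012] Y [-0.001  -0.0014 -1.    ] Z [-0.1173  0.9931 -0.0013]
[-0.0006  0.0782 -0.1052]
```

View pics/w17c.png

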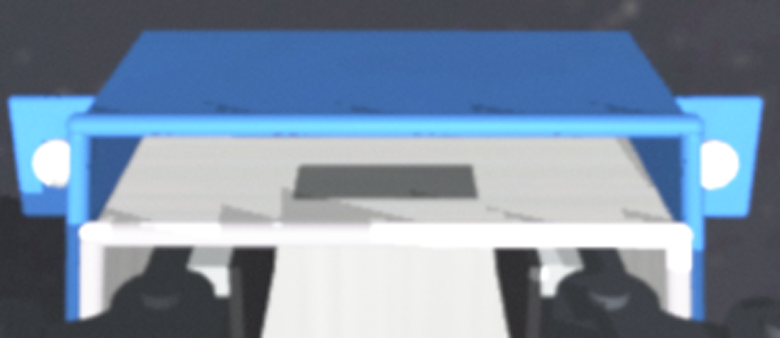

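Request:
{"fn": "carry_out", "kwargs": {"rows": [[[0, 0, 0, 0, 0.012, 0, 36], [0, 0, 0, 0, 0, 0, 36]]]}}

```text
time: 16.3
tool_pos: [0.6061, 0.3451, 0.0781]
tool_rot: [-0.705, 0.706, 0.041, -0.042]
contact_force: [-1.9, -6.8, 3.3]
gripper_width: 0.423
```

Request:
{"fn": "carry_out", "kwargs": {"rows": [[[0, 0, 0, 0, 0.012, 0, 36], [0, 0, 0, 0, 0, 0, 36]]]}}

```text
time: 16.5
tool_pos: [0.6061, 0.3452, 0.0781]
tool_rot: [-0.705, 0.707, 0.041, -0.042]
contact_force: [-2.1, -7.3, 3.1]
gripper_width: 0.418
```

Run:
```python
from h import *
s,M=st();print(((np.array([.6178,.2402,0])-s['tool_pos'])@M).round(4))
s,M=__import__('pickle').load(open('w17.pkl','rb'))
f=lambda l:np.array(l)/2.6+[130,200]-.3
def Q(l,z): return ((wray(f(l),z,s,M)-s['tool_pos'])@M)[:,[0,2]].round(4).tolist()
print('tray back inner',Q([[390,136]],.036),'outer',Q([[390,113]],.036))
print('liner outer',Q([[390,223]],.04))
```

```text
t 16.5 p [0.6061 0.3452 0.0781] F [-2.1 -7.3  3.1] g 0.418
X [ 0.9931  0.1173 -0.0018] Y [-0.0015 -0.0027 -1.    ] Z [-0.1173  0.9931 -0.0025]
[-0.0006  0.0783 -0.1055]
tray back inner [[-0.0003, 0.026]] outer [[-0.0003, 0.0291]]
liner outer [[-0.0003, 0.0159]]
```

Request:
{"fn": "carry_out", "kwargs": {"rows": [[[0, 0, 0, 0, -0.06, 0, 36], [0, 0, 0, 0.015, -0.12, 0, 36], [0, 0, 0, 0.03, -0.25, 0, 36], [0, 0, 0, 0, 0, 0, 36]]]}}

```text
time: 16.9
tool_pos: [0.6083, 0.3282, 0.0779]
tool_rot: [0.706, -0.706, -0.041, 0.041]
contact_force: [0.5, -0.1, -0.9]
gripper_width: 0.427
```

Request:
{"fn": "carry_out", "kwargs": {"rows": [[[0, 0, 0, 0, 0, 0.3, 36], [0, 0, 0, 0, 0, 0.8, 36], [0, 0, 0, 0, 0, 1, 36], [0, 0, 0, 0, 0, 1, 36], [0, 0, 0, 0, 0, 1, 36]]]}}

```text
time: 17.4
tool_pos: [0.608, 0.3294, 0.2446]
tool_rot: [0.706, -0.706, -0.042, 0.041]
contact_force: [-0.4, -0.1, 0.7]
gripper_width: 0.42
```

Request:
{"fn": "carry_out", "kwargs": {"rows": [[[0, 0, 0, -0.2, -1, 0.5, 36], [0, 0, 0, -0.2, -1, 0.2, 36], [0, 0, 0, -0.2, -1, 0, 36], [0, 0, 0, -0.2, -1, 0, 36], [0, 0, 0, -0.2, -1, 0, 36]]]}}

```text
time: 17.9
tool_pos: [0.5677, 0.128, 0.2714]
tool_rot: [0.706, -0.706, -0.043, 0.041]
contact_force: [-0.3, -1.1, -0.0]
gripper_width: 0.421
```

Request:
{"fn": "carry_out", "kwargs": {"rows": [[[0, 0, 0, -0.2, -1, 0, 36], [0, 0, 0, -0.2, -1, 0, 36], [0, 0, 0, -0.2, -1, 0, 36], [0, 0, 0, 0, 0, 0, 36], [0, 0, 0, 0, 0, 0, 36]]]}}

```text
time: 18.4
tool_pos: [0.5442, 0.0087, 0.2709]
tool_rot: [0.706, -0.706, -0.042, 0.04]
contact_force: [-0.3, 1.2, -0.1]
gripper_width: 0.42
```

Run:
```python
from h import *
st()
a=grab_frame('top')
cv2.imwrite('pics/t18.png',cv2.resize(a[140:310,110:375],None,fx=3,fy=3,interpolation=cv2.INTER_CUBIC))
a=grab_frame('scene')
cv2.imwrite('pics/s18.png',cv2.resize(a[180:380,145:395],None,fx=3,fy=3,interpolation=cv2.INTER_CUBIC))
```

```text
t 18.4 p [0.5442 0.0087 0.2709] F [-0.3  1.2 -0.1] g 0.42
X [0.9933 0.1156 0.0017] Y [ 1.6e-03  6.0e-04 -1.0e+00] Z [-1.156e-01  9.933e-01  4.000e-04]
```

View pics/t18.png

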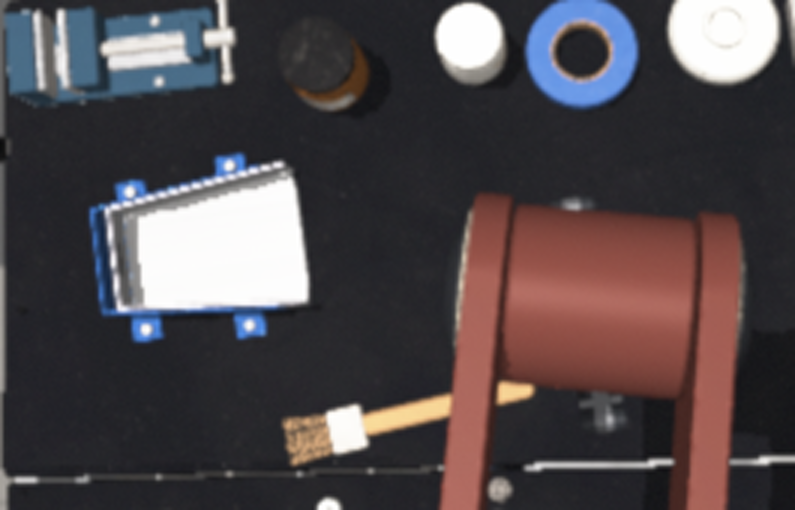

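View pics/s18.png

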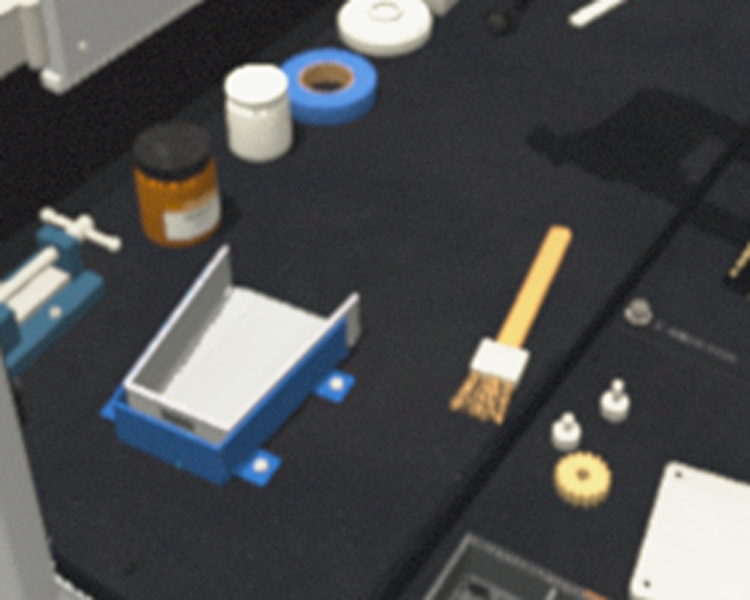

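Run:
```python
from h import *
f=lambda l:np.array(l)/3+[110,140]-.33
p=ray('top',f([[287,165],[310,303]]),.04);b=ray('top',f([[112,208],[126,307]]),.04)
print(p,b)
ax=b.mean(0)-p.mean(0);print(np.rad2deg(np.arctan2(ax[1],ax[0])),np.linalg.norm(ax))
a=np.array([-.117,.993,0]);m=np.array([.6178,.2402,0])
print('mouth overhang',(p.mean(0)-m)@a,'back',(b.mean(0)-m)@a)
```

```text
[[0.67058467 0.22476399 0.04      ]
 [0.56619953 0.20884872 0.04      ]] [[0.64227662 0.35791035 0.04      ]
 [0.56735216 0.34733761 0.04      ]]
95.70889913808008 0.1364946214516853
mouth overhang -0.023299163570462397 back 0.11315633085830915
```

Request:
{"fn": "carry_out", "kwargs": {"rows": [[[0, 0, 0, 0.3, 0.8, 0.1, 36], [0, 0, 0, 0.4, 0.9, 0.2, 36], [0, 0, 0, 0.4, 0.9, 0.2, 36], [0, 0, 0, 0.3, 0.8, 0.2, 36], [0, 0, 0, 0, 0, 0, 36]]]}}

```text
time: 19.0
tool_pos: [0.6011, 0.1501, 0.2994]
tool_rot: [0.706, -0.705, -0.045, 0.043]
contact_force: [0.0, 0.2, 0.6]
gripper_width: 0.421
```

Request:
{"fn": "carry_out", "kwargs": {"rows": [[[0, 0, 0, 0, 0.8, 0.2, 36], [0, 0, 0, 0, 0, 0, 36], [0, 0, 0, 0, 0, 0, 36]]]}}

```text
time: 19.3
tool_pos: [0.5998, 0.1779, 0.3057]
tool_rot: [-0.706, 0.706, 0.042, -0.042]
contact_force: [0.2, -0.7, 0.9]
gripper_width: 0.42
```

Run:
```python
from h import *
import pickle
pickle.dump(st(),open('w19.pkl','wb'));a=grab_frame('wrist');cv2.imwrite('pics/w19.png',a)
cv2.imwrite('pics/w19c.png',cv2.resize(a[0:190,190:390],None,fx=3.1,fy=3.1,interpolation=cv2.INTER_CUBIC))
```

```text
t 19.3 p [0.5998 0.1779 0.3057] F [ 0.2 -0.7  0.9] g 0.42
X [ 9.928e-01  1.195e-01 -3.000e-04] Y [-3.e-04 -6.e-04 -1.e+00] Z [-1.195e-01  9.928e-01 -5.000e-04]
```

View pics/w19c.png

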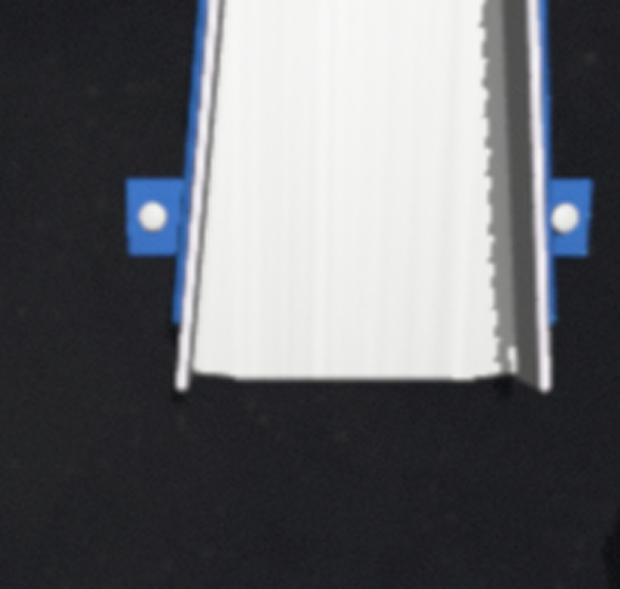

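Run:
```python
from h import *
import pickle
s,M=pickle.load(open('w19.pkl','rb'))
f=lambda l:np.array(l)/3.1+[190,0]-.3
p=wray(f([[182,386],[545,386]]),.04,s,M)
t=wray(f([[177,322],[552,322]]),.036,s,M)
print('liner mouth',p,'tray mouth',t);a=np.array([-.117,.993,0])
print('overhang',((t-p)@a).round(4))
l=wray(f([[214,0],[537,0]]),.04,s,M);d=l-p;d/=np.linalg.norm(d,axis=1)[:,None];x=d.sum(0);print(np.rad2deg(np.arctan2(x[1],x[0])))
```

```text
liner mouth [[0.56790062 0.21734996 0.04      ]
 [0.67098466 0.22978103 0.04      ]] tray mouth [[0.56451652 0.23457401 0.036     ]
 [0.67049381 0.24735439 0.036     ]]
overhang [0.0175 0.0175]
96.46329860724494
```

```bash
python3 -c "
from h import *
st();print(job_done())"
```

```text
t 19.35 p [0.5998 0.1772 0.3055] F [ 0.1 -0.   0.3] g 0.42
X [ 9.930e-01  1.183e-01 -7.000e-04] Y [-6.e-04 -6.e-04 -1.e+00] Z [-1.183e-01  9.930e-01 -5.000e-04]
the job is handed in; nothing more can be done
None
```

I took the brush out of the blue tray first and laid it flat on the bench on the robot's side, clear of both pans. Then I slid the liner pan narrow end first into the tray until its sides came snug, and handed the job in at 19.35 s.

- **Push force:** sliding took about 3–4 N. I stopped at about 7 N (8 N counting all directions), once further small commands barely moved the pan.
- **Fit, wrist camera:** the liner's mouth stands 17.5 mm out of the tray on both sides (18 expected). About 10 mm stays free behind it, and its heading is 96.5° against the tray's 96.6°.
- **Check that disagreed:** the coarser top camera gave 23 mm for the mouth standing out, measured from the mouth line the wrist camera had found. Its own reading of the tray's mouth was about 8 mm off the wrist camera's, so I trusted the wrist view.
- **Bystanders:** both jars look where they were in the last top and scene views. I did not measure the scoop's position; nothing was moved near it, and the arm ended raised with nothing in contact.

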